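# Zero the bench scale, find the heavier power adapter by lifting, and hold it over the pan

## Robot

A 7-joint arm with a two-finger parallel gripper is mounted at the origin on a cart in front of the work surface, level with it; the furniture and walls round the work are solid. World frame = base frame: x ahead of the robot, y to its left, z up, the work surface at z = 0. Lengths are in mm, angles in rad, forces in N, time in s.
With the tool pointing down it reaches from about 425 to 975 mm from the base axis. Payload 16.7 kg.
Tool frame: the origin (TCP) lies at the very end of the fingers, on their centre line; the grasp point (between the pads) lies 19 mm behind it; z points along the fingers, y is the line along which they close (so a half turn about z gives the same grasp; the last joint's range is limited). The gripper opens to 85 mm and grips with 20 to 120 N. Pads are 22 mm wide; open, the fingers measure 114 mm over their backs; the gripper's body (76 mm by 85 mm) begins 54 mm behind the grasp point. The pads swing forward as they close: fully open they stand 13 mm farther back than shut.
Start: joints at [-1.317, 0.426, 0.074, 1.606, -0.034, 1.111, -0.067], TCP at [264.597, 620.937, 210.602] pointing down, gripper open.
Joint ranges: [-2.85, 2.85], [-0.5, 2.14], [-1.23, 1.37], [0.21, 2.46], [-1.02, 4.16], [0.16, 2.05], [-2.73, 2.73]. Speed limits (rad/s): [1.89, 1.89, 2.39, 2.39, 3.01, 3.01, 3.01].

## Interface

Orientations are given as a rotation vector (axis times angle).
In Python, from cell import ctrl, hand, kinematics, read_state, read_camera, camera_params, job gives the robot as it stands. The module is installed in compiled form; this text tells all that it offers. Calls block until the motion is done:
- ctrl.move_ptp(position, orientation): joint-space move of the TCP to a pose.
- ctrl.move_l(position, feed=150, orientation=None, max_force=None): straight line of the TCP; orientation=None keeps the orientation; feed is the mean speed in mm/s. With max_force (N) it stops when the force on the tool has changed by that much, and returns True; else False.
- ctrl.goto_joints(angles): joint-space move.
- hand.grip(opening, grip_force=None): finger opening in mm; grip_force is the grip in N (None keeps the last); returns when the fingers have stopped.
- ctrl.pause(seconds).
- kinematics.ik(position, orientation): joint angles nearest the present ones, or None.
- read_state(): the state.
- read_camera(name): name is "scene" or "top" or "wrist"; returns the picture (400x640x3 uint8, blue, green, red); there is no depth.
- camera_params(name): a dict with "camera_matrix" (3x3 intrinsics, pixels), "rvec" (rotation vector, rad) and "tvec" (3), from world to camera coordinates, as OpenCV has them; the wrist camera has in their place "T_tool_cam" (4x4, takes a point from camera to tool coordinates, whose origin is the TCP and whose axes are the flange's). Camera axes: x right, y down, z forward; pixel columns grow to the right and rows downward; lengths in mm; the calibration is good to about 2 mm. A picture is of the moment at which its call begins: read the wrist's pose just before it. camera_params takes no time and is no camera call.
A pose or a line that the arm cannot do raises ctrl.MotionError and nothing moves.
- job.close_job(): hands the job in; it is judged then, once.
The state is a dict: "time_s": time; "joint_pos": joint angles; "joint_velocities": joint speeds; "effort": joint torques, N m; "eef_pos": TCP position; "tool_rot": TCP orientation; "ft_force": force on the tool from outside, world axes, zero at the start; "wrist_torque": the same for the moment, N m; "width": finger opening in mm; "grasp_force": force on a finger pad.
Only numpy, scipy, OpenCV 4.12 (cv2) and the standard library are available. Lean on these libraries where they do the work, as an engineer would, in place of code of your own. Each camera call takes 0.05 s, during which the arm holds its last target. There are 200 camera calls.

## Task

Turn the tare knob of the bench scale until its pointer stands on the long zero mark, and let go of it. Then lift the two look-alike black power adapters in turn to feel which is heavier: lay the lighter one flat in the empty grey tray, the right way up, and finish holding the heavier one in the gripper, level and centred over the scale's round steel pan, about a hand's width above it without touching it. The program ends while it is still held there; leave the knob at zero, do not drop the adapters, and leave the other things on the bench alone.

Things in the scene. Friction and masses are not known exactly. Their poses are not given: they have to be found in the camera images.
- adapter_p: one of two look-alike black power adapters: case 47 x 106 x 32 mm high, 149 mm long with its thin end stubs. Origin: centre of the underside; x across the 47 mm, y along the length, z up; weight centred. One is 1.5 to 2.8 times as heavy as the other, both under 0.8 kg; looks, letters and places do not tell which, only lifting does.
- adapter_q: one of two look-alike black power adapters: case 47 x 106 x 32 mm high, 149 mm long with its thin end stubs. Origin: centre of the underside; x across the 47 mm, y along the length, z up; weight centred. One is 1.5 to 2.8 times as heavy as the other, both under 0.8 kg; looks, letters and places do not tell which, only lifting does.
- tray: fixed shallow grey plastic tray, 130 x 200 mm outside, walls 4 mm thick and 22 mm high; origin under its centre, x across the 130 mm, y along the 200 mm. It starts empty.
- tray_in (a point): centre of the tray's inner floor (4 mm above the bench; the floor inside is 122 x 192 mm); axes as the tray's.
- scale: fixed grey bench scale, housing 110 mm (x) x 190 mm (y) x 40 mm high, origin under its centre. The round pan stands over its -y half, the dial with the tare knob on its +y half; -x is its front. The pan does not give.
- pan (a point): centre of the top of the scale's round steel pan (86 mm across, 63 mm above the bench); axes as the scale's.
- tare (a joint): angle of the tare knob about the upward vertical, rad, growing counterclockwise seen from above. At 0 the pointer stands on the long zero mark, at the scale's front (-x). Other marks every 0.25 rad on both sides; stops at -1.6 and 1.6. Starts between 0.5 and 1.3; light friction (0.03 N m), stays where it is left.
- knob_grip (a point): point on the knob's vertical axis, 58 mm above the bench. The knob has a black bar grip, 12 mm thick, 40 mm long, from 46 to 68 mm above the bench, over a round skirt 42 mm across. This frame turns with the knob: the bar lies along x, the pointer points to -x; pinch along y.
- pointer_tip (a point): tip of the knob's black pointer, 29 mm from the knob's axis, a little above the white dial.
- roll: bystander: yellow tape roll lying flat, 66 mm across, 18 mm high; leave it where it is.
- stud: bystander: small round push-button fitting standing upright, 21 x 23 x 38 mm; leave it where it is.

How it is judged:
By the outcome, as a careful person would: the job done as asked, in the order asked, and still so for the second after the job is handed in, while the arm keeps its last pose, push and grip.
It also fails if it takes over 72 s, if anything falls off the work surface, if the arm or the gripper's body presses on something with over 40 N, if the wrist force passes 120 N, or if a joint passes its speed limit or range.

## Working session

There is one attempt and no reset: what is moved stays moved. The work goes in short steps, each a Python script; the robot and the scene stay as the last script left them, time stands still between calls to the robot, and variables do not carry over. Pictures are saved under pics/ and viewed, at most 10 in all, crops included, and the job is handed in when it is done.

```bash
mkdir -p pics; python3 - <<'E'
from cell import *
import cv2,numpy as np
s=read_state();print({k:np.round(v,3) for k,v in s.items()})
for n in("top","scene","wrist"):
    cv2.imwrite(f"pics/{n}0.png",read_camera(n));p=camera_params(n);print(n,{k:np.round(v,3).tolist() for k,v in p.items()})
    if 'rvec' in p: print(-cv2.Rodrigues(np.array(p['rvec'],float))[0].T@np.array(p['tvec']).ravel())
E
```

```text
{'time_s': np.float64(0.0), 'joint_pos': array([-1.318,  0.427,  0.074,  1.607, -0.034,  1.111, -0.067]), 'joint_velocities': array([ 0.001,  0.001, -0.   , -0.001,  0.   , -0.   , -0.002]), 'effort': array([ 1.0000e-03, -9.4982e+01,  3.7620e+00, -4.6353e+01,  1.9000e-02,
        1.0000e-02,  0.0000e+00]), 'eef_pos': array([264.436, 620.569, 209.893]), 'tool_rot': array([-6.280e-01, -3.078e+00,  2.000e-03]), 'ft_force': array([ 0.815, -0.12 ,  0.218]), 'wrist_torque': array([ 0.047, -0.01 ,  0.012]), 'grasp_force': np.float64(0.0), 'width': np.float64(85.512)}
top {'camera_matrix': [[518.112, 0.0, 317.199], [0.0, 518.112, 201.78], [0.0, 0.0, 1.0]], 'rvec': [2.204, -2.148, 0.136], 'tvec': [-124.716, 591.752, 1056.677]}
[ 480.13329337  -89.59858472 1115.22877535]
scene {'camera_matrix': [[389.346, 0.0, 320.503], [0.0, 389.346, 199.858], [0.0, 0.0, 1.0]], 'rvec': [2.248, -0.644, 0.279], 'tvec': [-580.189, 194.362, 732.254]}
[ 279.60207073 -649.04093481  641.21741575]
wrist {'camera_matrix': [[281.879, 0.0, 319.365], [0.0, 281.879, 196.241], [0.0, 0.0, 1.0]], 'T_tool_cam': [[-0.001, -0.952, -0.305, 78.399], [1.0, -0.001, 0.0, 0.467], [-0.001, -0.305, 0.952, -164.128], [0.0, 0.0, 0.0, 1.0]]}
```

View pics/top0.png

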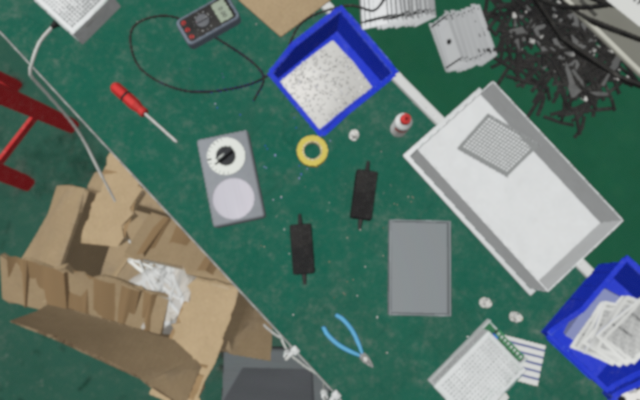

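View pics/scene0.png

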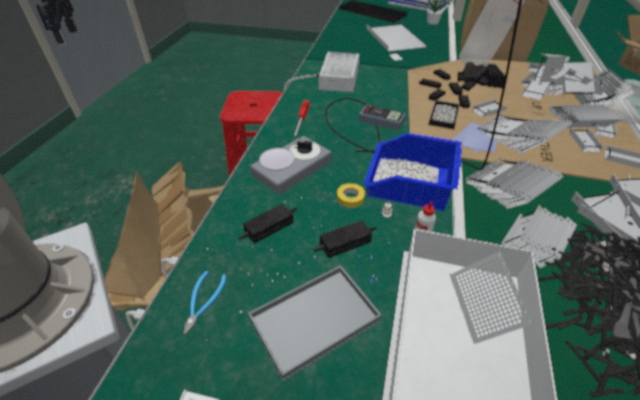

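Top view: scale at (230,178) with dial (226,155) and pan (236,198), adapters at (302,248) and (364,195), tray (420,268), roll (312,151), stud (354,134). The scene view agrees. Next I'll measure these positions.

```bash
cat > h.py <<'E'
from cell import ctrl,hand,kinematics,read_state,read_camera,camera_params,job
import cv2,numpy as np
from scipy.spatial.transform import Rotation as R
def campose(n,st=None):
    p=camera_params(n);K=np.array(p['camera_matrix'],float)
    if n=='wrist':
        T=np.eye(4);T[:3,:3]=R.from_rotvec(st['tool_rot']).as_matrix();T[:3,3]=st['eef_pos'];T=T@np.array(p['T_tool_cam'])
        return K,T[:3,:3],T[:3,3]
    r=cv2.Rodrigues(np.array(p['rvec'],float))[0];return K,r.T,-r.T@np.array(p['tvec'],float).ravel()
def ray(uv,z,cp):
    K,r,c=cp;uv=np.atleast_2d(np.asarray(uv,float))
    d=np.c_[uv,np.ones(len(uv))]@np.linalg.inv(K).T@r.T
    return (c+d*((z-c[2])/d[:,2:]))[:,:2]
def proj(P,cp):
    K,r,c=cp;q=(np.atleast_2d(P)-c)@r@K.T;return q[:,:2]/q[:,2:]
def rect(pts):
    (c,(w,h),a)=cv2.minAreaRect(np.float32(pts));b=cv2.boxPoints((c,(w,h),a));e=[b[1]-b[0],b[2]-b[1]]
    e=max(e,key=np.linalg.norm);return np.array(c),sorted((w,h)),np.arctan2(e[1],e[0])
def down(a): # tool pointing down, tool y axis at world angle a
    y=np.array([np.cos(a),np.sin(a),0]);z=np.array([0,0,-1.]);return R.from_matrix(np.c_[np.cross(y,z),y,z]).as_rotvec()
def near(a): # equivalent tool-y angle (mod pi) closest to present
    y=R.from_rotvec(read_state()['tool_rot']).as_matrix()[:,1];c=np.arctan2(y[1],y[0]);return a+np.pi*np.round((c-a)/np.pi)
E
python3 - <<'E'
from h import *
im=cv2.imread('pics/top0.png');cp=campose('top');hsv=cv2.cvtColor(im,cv2.COLOR_BGR2HSV)
def blob(mask,seed):
    n,l,s,c=cv2.connectedComponentsWithStats(mask.astype(np.uint8));k=l[seed[1],seed[0]]
    ct=cv2.findContours((l==k).astype(np.uint8),0,1)[0];return max(ct,key=cv2.contourArea)[:,0],s[k]
print(*[(n,im[y,x]) for n,x,y in[('ad',302,248),('tray',420,268),('scale',215,182),('pan',236,198),('gr',340,240)]])
dark=(hsv[...,2]<60)
do=cv2.morphologyEx(dark.astype(np.uint8),cv2.MORPH_OPEN,np.ones((9,9)))
for s in((302,248),(364,195)): 
    p,st=blob(do,s);print('ad',[ (z,rect(ray(p,z,cp))) for z in (16,32)],st)
g=(hsv[...,1]<70)&(hsv[...,2]>70)
p,st=blob(g,(420,268));print('tray',rect(ray(p,22,cp)),rect(ray(p,0,cp)),st)
g2=cv2.morphologyEx((hsv[...,1]<70).astype(np.uint8),cv2.MORPH_CLOSE,np.ones((5,5)))
p,st=blob(g2,(215,182));print('scale',rect(ray(p,40,cp)),st)
for n,q,z in(('dial',(226,155),46),('pan',(236,198),63),('roll',(312,151),18),('stud',(354,134),38)):print(n,ray(q,z,cp))
big=cv2.resize(im[110:330,180:470],None,fx=2.7,fy=2.7,interpolation=2);cv2.imwrite('pics/c1.png',big)
# scene cross-check
cs=campose('scene')
for n,q,z in(('pan',(277,159),63),('roll',(351,194),9),('adA',(268,222),16),('adB',(345,238),16)):print(n,ray(q,z,cs))
E
```

```text
('ad', array([46, 46, 47], dtype=uint8)) ('tray', array([144, 143, 138], dtype=uint8)) ('scale', array([159, 154, 149], dtype=uint8)) ('pan', array([208, 200, 202], dtype=uint8)) ('gr', array([82, 99, 42], dtype=uint8))
ad [(16, (array([495.84164429, -80.34895325]), [44.2060432434082, 102.21338653564453], np.float32(0.085591175))), (32, (array([495.61303711, -80.48358917]), [43.56259536743164, 100.72563171386719], np.float32(0.0855913)))] [ 291  225   23   49 1004]
ad [(16, (array([ 614.38867188, -207.66880798]), [45.37580108642578, 105.75381469726562], np.float32(-0.09668911))), (32, (array([ 612.43457031, -205.95021057]), [44.7153205871582, 104.21446228027344], np.float32(-0.09668904)))] [ 351  171   25   49 1006]
tray (array([ 464.30917358, -327.07275391]), [135.20159912109375, 203.08944702148438], np.float32(-0.0024361263)) (array([ 463.99072266, -331.85168457]), [137.92237854003906, 207.17636108398438], np.float32(-0.0024360889)) [ 387  218   65   99 6221]
scale (array([639.28302002,  73.47913361]), [111.95159912109375, 192.1190185546875], np.float32(0.23625563)) [ 197  130   69   98 4857]
dial [[686.37700825  83.68365287]]
pan [[594.81772085  56.79677707]]
roll [[705.83527424 -95.72495986]]
stud [[ 740.97920384 -183.81887324]]
pan [[594.28957393  57.82983005]]
roll [[711.10248497 -95.69673865]]
adA [[496.76813699 -79.8718583 ]]
adB [[ 614.84294114 -209.20496637]]
```

```bash
python3 - <<'E'
from h import *
a=near(0.236+0.9)
for aa in(a,a+np.pi,a-np.pi):print(aa,kinematics.ik([687,84,150],down(aa)))
ctrl.move_ptp([687,84,150],down(a));hand.grip(45,30)
s=read_state();im=read_camera('wrist');cv2.imwrite('pics/w1.png',im)
print(s['time_s'],s['eef_pos'],s['joint_pos'],s['width'])
cp=campose('wrist',s);print('knob',proj([687,84,46],cp),'pan',proj([594.8,57,63],cp))
E
```

```text
1.1360000000000001 [-0.54792414  0.54636901  0.47684306  1.63897108 -0.28269921  1.02539702
  1.15331503]
4.277592653589793 [-0.92820543  0.85569295  1.20294229  1.66061456 -0.84220503  1.23530049
 -1.54092959]
-2.005592653589793 [-0.92820543  0.85569295  1.20294229  1.66061456 -0.84220503  1.23530049
 -1.54092959]
3.0583 [687.00024581  84.06456705 150.03437668] [-0.54800379  0.54633071  0.47683835  1.63894424 -0.28269646  1.0254325
  1.15328762] 45.34096691341486
knob [[318.7045616  189.15896833]] pan [[244.52909567 113.68136634]]
```

View pics/w1.png

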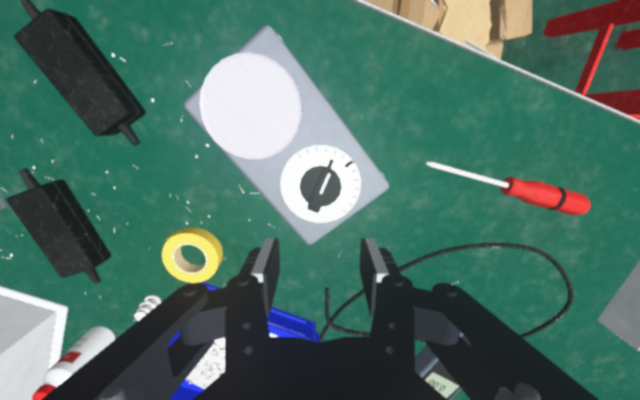

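The wrist view shows the dial at (320,184), pointer tip near (331,161) and long zero mark near (348,162). I'll compute the angles.

```bash
python3 - <<'E'
from h import *
im=cv2.imread('pics/w1.png')
cv2.imwrite('pics/w1c.png',cv2.resize(im[135:235,270:400],None,fx=6,fy=6,interpolation=cv2.INTER_CUBIC))
E
```

```text
(no output)
```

View pics/w1c.png

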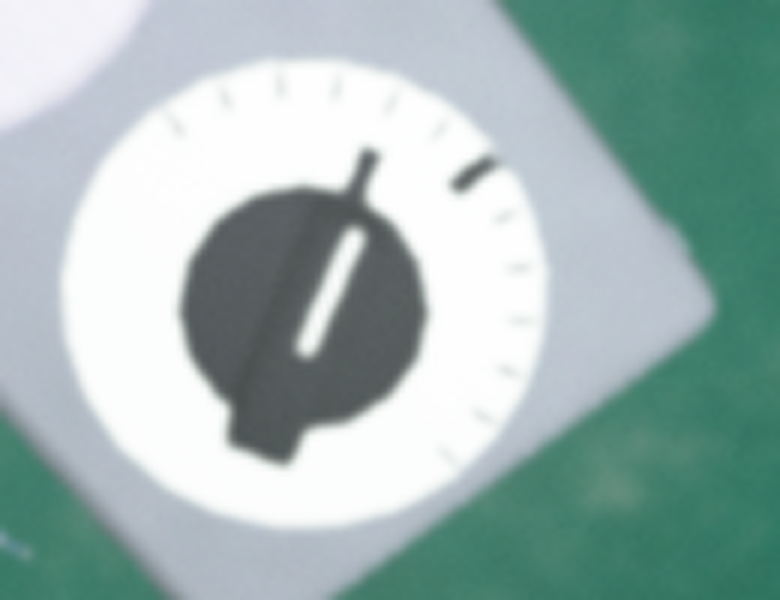

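Crop: dial centre ≈ (304,293), long mark (457,187)-(493,161), pointer tip (371,152), white bar line (305,352)-(356,232).

```bash
python3 - <<'E'
from h import *
im=cv2.imread('pics/w1.png')
s=dict(eef_pos=np.array([687.0002,84.0646,150.034]),tool_rot=down(1.136));cp=campose('wrist',s)
f=lambda u,v:((u+.5)/6-.5+270,(v+.5)/6-.5+135)
hsv=cv2.cvtColor(im,cv2.COLOR_BGR2HSV);m=((hsv[...,2]>225)&(hsv[...,1]<12)).astype(np.uint8)
m=cv2.morphologyEx(m,cv2.MORPH_OPEN,np.ones((3,3)));l=cv2.connectedComponents(m)[1]
k=l[190,290];ct=max(cv2.findContours((l==k).astype(np.uint8),0,1)[0],key=cv2.contourArea);ct=cv2.convexHull(ct)[:,0]
for z in(41,43):
    w=ray(ct,z,cp);c,r=cv2.minEnclosingCircle(np.float32(w));c=np.array(c)
    e=cv2.fitEllipse(np.float32(w));print('dial',z,c,r,e)
    c=np.array(e[0]);q=ray([f(457,187),f(493,161),f(371,152),f(361,185)],z,cp)-c
    print('mark',np.arctan2(q[:2,1],q[:2,0]),'tip',np.arctan2(q[2:,1],q[2:,0]),np.linalg.norm(q,axis=1))
w=ray([f(305,352),f(356,232)],68,cp);d=w[1]-w[0];print('bar',np.arctan2(d[1],d[0]),w)
n,l2,st,ce=cv2.connectedComponentsWithStats(cv2.morphologyEx(((hsv[...,2]>215)&(hsv[...,1]<25)).astype(np.uint8),cv2.MORPH_OPEN,np.ones((3,3))))
k=l2[105,250];ct=max(cv2.findContours((l2==k).astype(np.uint8),0,1)[0],key=cv2.contourArea)[:,0];w=ray(ct,63,cp);print('pan',cv2.fitEllipse(np.float32(w)))
E
```

```text
dial 41 [685.11968994  86.54453278] 40.69240188598633 ((685.1007080078125, 86.60011291503906), (80.98388671875, 81.24320220947266), 51.12652587890625)
mark [1.80179902 1.79741134] tip [2.30289485 2.27126813] [31.86318743 39.04440079 27.70509617 22.0863139 ]
dial 43 [684.61407471  86.77126312] 40.3944091796875 ((684.5953369140625, 86.82638549804688), (80.3909683227539, 80.6483383178711), 51.12738037109375)
mark [1.80179997 1.79741212] tip [2.30289566 2.27126918] [31.62990366 38.75853833 27.50227001 21.92462596]
bar 2.321415583459312 [[685.3684388   86.52046674]
 [671.60687348 101.27416169]]
pan ((593.546630859375, 63.82201385498047), (86.13534545898438, 86.29428100585938), 7.735480785369873)
```

```bash
python3 - <<'E'
from h import *
K=[685,86.6];a=near(2.312-np.pi/2);b=a-0.512
print(a,kinematics.ik([*K,50],down(a)),kinematics.ik([*K,50],down(b)))
ctrl.move_l([*K,110],200,down(a));hand.grip(32,20)
print(ctrl.move_l([*K,50],80,max_force=12));print(hand.grip(0,20));s=read_state();print(s['width'],s['grasp_force'],s['ft_force'])
ctrl.move_l([*K,50],20,down(b));ctrl.pause(.2)
s=read_state();print(s['width'],s['ft_force'],s['wrist_torque'],s['tool_rot'],down(b));hand.grip(32,20)
ctrl.move_l([*K,140],150);s=read_state();im=read_camera('wrist');print(s['time_s'],s['eef_pos'].tolist(),s['tool_rot'].tolist())
cp=campose('wrist',s);c=proj([685,86.6,42],cp)[0].astype(int);x,y=c[0]-65,c[1]-50;print(x,y)
cv2.imwrite('pics/w2.png',im);cv2.imwrite('pics/w2c.png',cv2.resize(im[y:y+100,x:x+130],None,fx=6,fy=6,interpolation=cv2.INTER_CUBIC))
E
```

```text
0.7412036732051033 [-0.57435532  0.67223018  0.51304446  1.70929593 -0.41167918  0.86927081
  0.85669149] [-0.64303573  0.70242446  0.62043566  1.71358973 -0.50423101  0.8906201
  0.41952652]
False
False
-0.11608189542531086 0.0 [-0.46499537 -0.78516598  0.143883  ]
0.06564978680659019 [ 0.99985896  0.47782186 -0.01449954] [-0.02592807  0.00791113  0.05456408] [-1.95148679e+00 -2.46191762e+00 -5.72943816e-04] [1.95284531 2.46089406 0.        ]
7.2583 [684.5107003420605, 86.82260167818201, 139.23345108183852] [-1.95203805396513, -2.460587525410629, 0.0008229655755794712]
254 141
```

View pics/w2c.png

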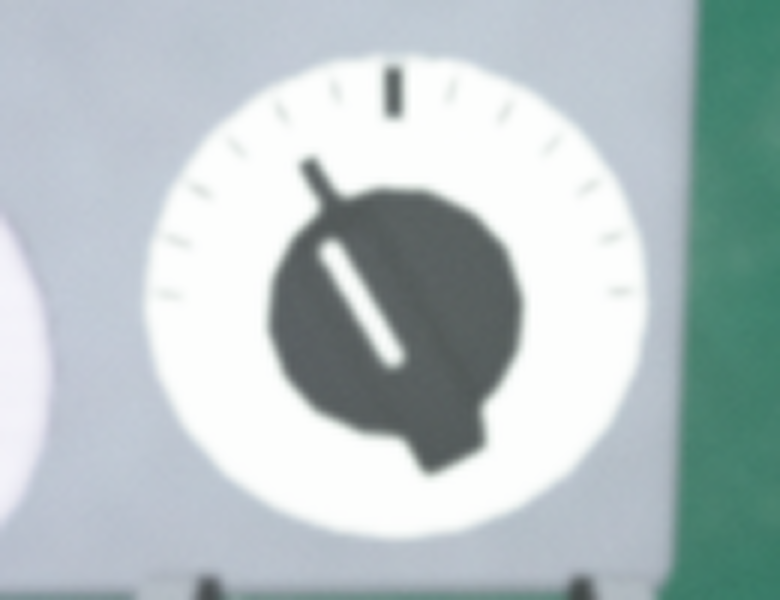

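The knob did not turn: the pointer is still about 0.51 from the mark, and the fingers closed on nothing. I'll go down again and look before closing.

```bash
python3 - <<'E'
from h import *
K=[685,86.6];a=near(2.312-np.pi/2)
ctrl.move_l([*K,110],200,down(a));hand.grip(32,20);print(read_state()['width'])
print(ctrl.move_l([*K,50],60,max_force=12));s=read_state();print(s['eef_pos'],s['width'],s['ft_force'])
cv2.imwrite('pics/w3.png',read_camera('wrist'));cv2.imwrite('pics/s3.png',cv2.resize(read_camera('scene')[100:220,220:380],None,fx=4,fy=4))
h=np.hstack([cv2.resize(cv2.imread('pics/w3.png')[100:340,160:480],None,fx=1.25,fy=1.25),cv2.resize(cv2.imread('pics/s3.png'),(400,300))]);cv2.imwrite('pics/h3.png',h)
E
```

```text
31.999517671930025
False
[685.26273136  86.59997653  50.39962238] 31.398179388625728 [-0.68660041  0.84866233  0.15670543]
```

View pics/h3.png

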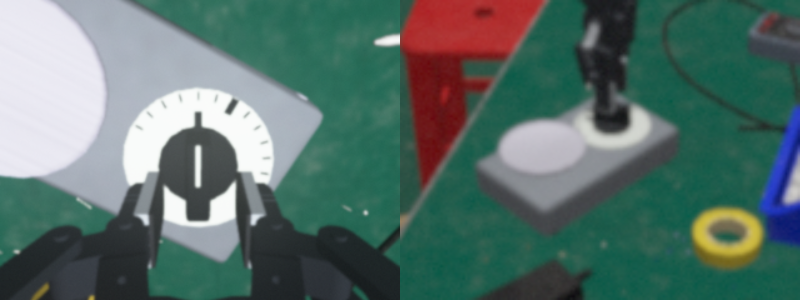

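Fingers straddle the bar at crop (150,215) and (250,215), with the knob at (198,165). I'll close and check here.

```bash
python3 - <<'E'
from h import *
for w in(20,14,8):
    r=hand.grip(w,20);ctrl.pause(.1);s=read_state();print(w,r,s['width'],s['grasp_force'],s['ft_force'],s['eef_pos'])
cv2.imwrite('pics/w4.png',read_camera('wrist'))
i=read_camera('scene')[100:220,220:380]
h=np.hstack([cv2.resize(cv2.imread('pics/w4.png')[100:340,160:480],None,fx=1.25,fy=1.25),cv2.resize(i,(400,300),interpolation=2)]);cv2.imwrite('pics/h4.png',h)
E
```

```text
20 False 20.258443388745746 0.0 [-0.28633197 -0.64506905  0.25699287] [685.01470505  86.60216012  50.05387237]
14 False 14.008243161109922 0.0 [-0.0782937   0.18110277  0.42835212] [684.98245488  86.62399758  49.9868472 ]
8 False 7.824654756889612 0.0 [-0.67455396 -0.40958893 -0.57654177] [685.01839684  86.63032702  50.02255989]
```

View pics/h4.png

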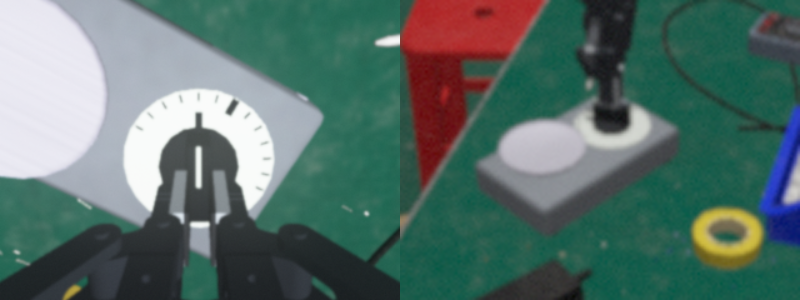

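Fingers closed to 8 mm without meeting the 12 mm bar. So the tips must sit above it, behind the nominal TCP. I'll probe lightly for the real tip height.

```bash
python3 - <<'E'
from h import *
hand.grip(0,20)
r=ctrl.move_l([685,86.6,28],15,max_force=4);s=read_state();print(r,s['eef_pos'],s['ft_force'],s['width'],s['time_s'])
ctrl.move_l([685,86.6,60],60)
E
```

```text
True [685.103411    86.63048174  47.41031844] [-0.84568841 -0.7573574   8.49051594] -0.30727434515159163 11.325
```

The tips contact the bar top (68) with the TCP at about 48, so they really end about 20 mm behind the reported TCP. I'll compensate.

```bash
python3 - <<'E'
from h import *
K=[685,86.6];a=near(2.312-np.pi/2);b=a-0.512
hand.grip(32,20);print(ctrl.move_l([*K,33],50,max_force=8));s=read_state();print(s['eef_pos'],s['ft_force'])
print(hand.grip(4,20));s=read_state();print(s['width'],s['grasp_force'],s['ft_force'])
if s['width']<9: raise SystemExit
ctrl.move_l([*K,s['eef_pos'][2]],20,down(b));ctrl.pause(.2)
s=read_state();print(s['width'],s['ft_force'],s['wrist_torque'],s['tool_rot'],down(b));hand.grip(32,20)
ctrl.move_l([*K,140],150);s=read_state();im=read_camera('wrist');print(s['time_s'],s['eef_pos'].tolist(),s['tool_rot'].tolist())
cp=campose('wrist',s);c=proj([685,86.6,42],cp)[0].astype(int);x,y=c[0]-65,c[1]-50;print(x,y)
cv2.imwrite('pics/w5.png',im);cv2.imwrite('pics/w5c.png',cv2.resize(im[y:y+100,x:x+130],None,fx=6,fy=6,interpolation=cv2.INTER_CUBIC))
E
```

```text
False
[685.08632127  86.51854654  33.00347067] [-0.21295433 -0.02067344 -0.35911424]
False
10.994138526375574 22.85502254962921 [-4.48101497 -2.82724186  5.70588885]
11.508127582568735 [-1.70580251 -4.65053279  0.80551815] [-0.85022974  0.28855589  0.01401474] [-1.95148516e+00 -2.46193844e+00  7.74433230e-06] [1.95284531 2.46089406 0.        ]
15.1417 [684.4201339613574, 86.77023666279625, 139.07823400787055] [-1.9520132196425084, -2.4603984166966044, 0.0012840869149151044]
254 141
```

View pics/w5c.png

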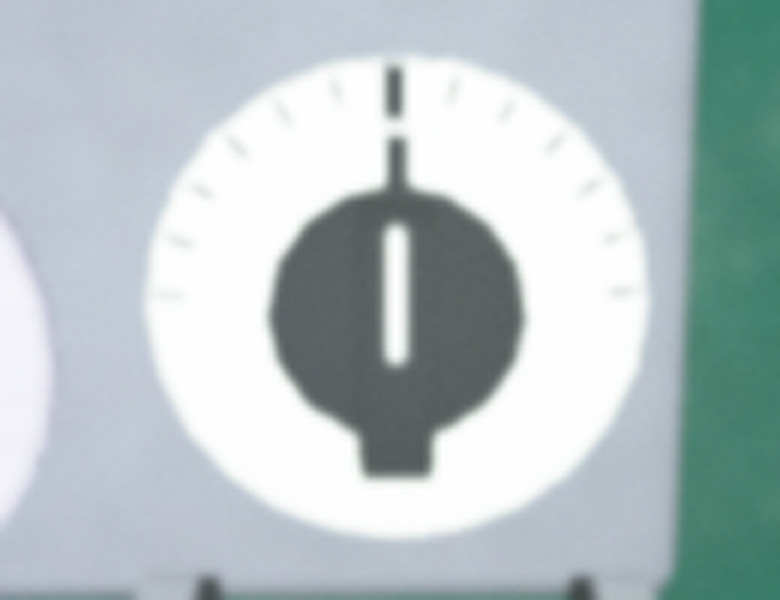

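The knob is on zero: pointer tip (397,145), long mark (393,92), dial axis (396,297). Now I'll weigh the first adapter.

```bash
cat >> h.py <<'E'
def fz(n=12):
    ctrl.pause(.25);v=[]
    for _ in range(n): v.append(read_state()['ft_force'][2]);ctrl.pause(.03)
    return np.mean(v),np.std(v)
ZG=-15
def pick(xy,ax):
    a=near(ax+np.pi/2);o=down(a)
    if kinematics.ik([*xy,ZG],o) is None: print('no ik')
    ctrl.move_ptp([*xy,90],o);hand.grip(75,60);f0=fz()
    print('touch',ctrl.move_l([*xy,ZG],90,max_force=10));z=read_state()['eef_pos'][2]
    hand.grip(30,60);s=read_state();print('z',z,'w',s['width'],'gf',s['grasp_force'],'a',a)
    if not 40<s['width']<55: raise SystemExit('bad grasp')
    ctrl.move_l([*xy,90],90);f1=fz();s=read_state();print('f',f0,f1,'weight',f0[0]-f1[0],'w',s['width'],'torque',s['wrist_torque'],'t',s['time_s'])
    return a,z
def put(xy,a,z,h=90):
    ctrl.move_l([*xy,z+8],110);t=ctrl.move_l([*xy,z+.5],25,max_force=8);print('put',t,read_state()['eef_pos'])
    hand.grip(75);ctrl.move_l([*xy,h],150);print(read_state()['time_s'])
E
python3 - <<'E'
from h import *
ctrl.move_l([640,0,140],250)
a,z=pick([495.8,-80.4],0.086)
cv2.imwrite('pics/s6.png',read_camera('scene'))
E
```

```text
touch False
z -14.560938637773377 w 45.93328226266005 gf 60.967613607645035 a 1.6567963267948966
f (np.float64(-0.1983827775469029), np.float64(0.4257275389539314)) (np.float64(-3.488155368425984), np.float64(0.48211406478626945)) weight 3.289772590879081 w 45.87129748326919 torque [0.01178197 0.02217562 0.04909163] t 21.8333
```

View pics/s6.png

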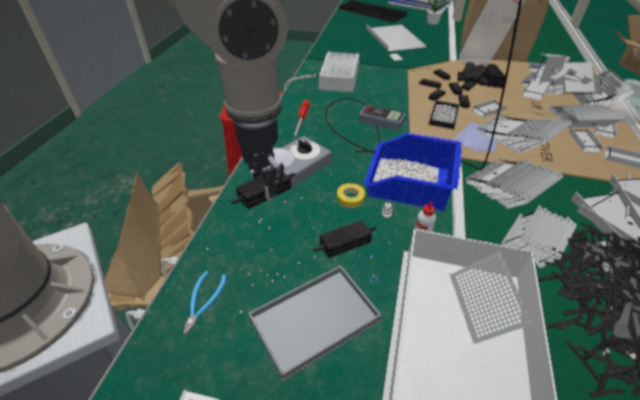

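Adapter A is held level at (262,190) and weighs about 3.3 N, with near-zero torque. I'll put it back and weigh B.

```bash
python3 - <<'E'
from h import *
put([495.8,-80.4],1.6568,-14.56)
pick([613.5,-206.8],-0.097)
E
```

```text
put True [495.94935776 -80.20911623 -14.28113611]
24.5417
touch False
z -14.402342214479425 w 45.695244151432355 gf 62.413859367370605 a 1.4737963267948966
f (np.float64(-0.008505672647637812), np.float64(0.3284078631084497)) (np.float64(-6.509856874971406), np.float64(0.408708146698109)) weight 6.501351202323768 w 45.784803034509466 torque [ 0.05997671 -0.03129247  0.01397104] t 29.7917
```

B is heavier (6.5 N against 3.3 N). B goes back, A goes in the tray, and then B goes over the pan.

```bash
python3 - <<'E'
from h import *
put([613.5,-206.8],1.4738,-14.4)
ctrl.move_ptp([495.8,-80.4,70],down(1.6568));ctrl.move_l([495.8,-80.4,-14.5],100,max_force=10)
z=read_state()['eef_pos'][2];hand.grip(30,60);s=read_state();print(z,s['width'],s['grasp_force'])
if not 40<s['width']<55: raise SystemExit
ctrl.move_l([495.8,-80.4,70],120);T=[464.3,-327.0]
ctrl.move_l([*T,60],200,down(np.pi/2));ctrl.move_l([*T,z+10],110);print(ctrl.move_l([*T,z+3.5],25,max_force=8),read_state()['eef_pos'])
hand.grip(62);ctrl.move_l([*T,100],150);print(read_state()['time_s'])
st=read_state();im=read_camera('top');cv2.imwrite('pics/t7.png',im)
E
```

```text
put True [ 613.65742117 -206.67695266  -14.07773334]
32.4417
-14.089655729404384 46.34082916467007 60.5908665060997
True [ 464.96714255 -327.23661375   -9.6026911 ]
39.0333
```

```bash
python3 - <<'E'
from h import *
pick([613.5,-206.8],-0.097)
P=[593.6,62.3]
ctrl.move_l([613.5,-206.8,139],150);ctrl.move_l([*P,139],150,down(near(0.236+np.pi/2)));ctrl.pause(.3)
s=read_state();print(s['eef_pos'],s['width'],s['grasp_force'],s['wrist_torque'],s['ft_force'],s['time_s'])
t=read_camera('top');c=read_camera('scene');w=read_camera('wrist')
for n,i in(('t8',t),('s8',c),('w8',w)):cv2.imwrite(f'pics/{n}.png',i)
h=np.hstack([cv2.resize(t[100:340,180:500],(400,300),interpolation=2),cv2.resize(c[100:340,200:520],(400,300),interpolation=2)])
cv2.imwrite('pics/h8.png',np.vstack([h,np.hstack([cv2.resize(w,(400,250)),cv2.resize(cv2.imread('pics/t7.png')[100:340,180:500],(400,250),interpolation=2)])]))
ct=campose('top');print('adapter ends expected',proj([[593.6+d*np.cos(.236),62.3+d*np.sin(.236),169] for d in(-74.5,-53,53,74.5)],ct))
E
```

```text
touch False
z -14.395678234477092 w 45.670633296157376 gf 62.587940990924835 a 1.4737963267948966
f (np.float64(-0.28329897567391726), np.float64(0.40735255747761073)) (np.float64(-6.576913415383924), np.float64(0.5690825205644767)) weight 6.293614439710007 w 46.197772588442476 torque [3.58311559e-02 9.12154443e-05 1.33793329e-02] t 44.4667
[593.63132097  62.08085396 138.99784212] 45.80385368933358 62.77492716908455 [ 0.02439407  0.01733215 -0.00905936] [ 0.05906349 -0.41188391 -6.6484577 ] 47.1917
adapter ends expected [[233.03186911 231.86209492]
 [230.74835113 220.3248489 ]
 [219.63750739 164.18842306]
 [217.41333969 152.95103835]]
```

View pics/h8.png

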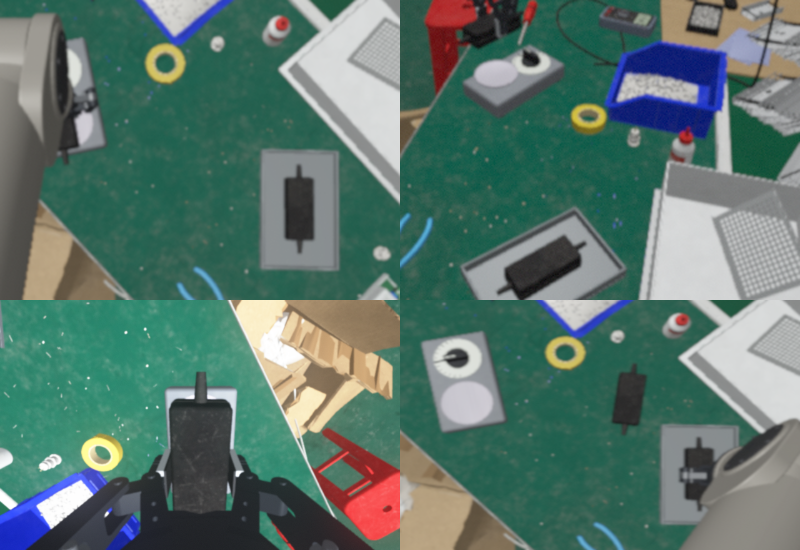

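The lighter adapter lies flat and right way up in the tray at (298,208). The heavier one is held level over the pan, with its stub end within 2 px of the expected position. The roll and stud are unmoved, so I'm handing in.

```bash
python3 -c "
from h import *
print(job.close_job(),read_state()['time_s'])"
```

```text
the job is handed in; nothing more can be done
the job is handed in; nothing more can be done
```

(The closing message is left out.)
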